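# Clear the chopper's push cap and hold it at half speed

### The arm

A 7-joint arm with a two-finger parallel gripper is mounted at the origin on a cart in front of the work surface, level with it; the furniture and walls round the work are solid. World frame = base frame: x ahead of the robot, y to its left, z up, the work surface at z = 0. Lengths are in m, angles in rad, forces in N, time in s.
With the tool pointing down it reaches from about 0.4 to 0.85 m from the base axis. Payload 4.5 kg.
Tool frame: the origin (TCP) lies on the mounting face of the last link; the fingertips stand 166 mm ahead of it and the grasp point (between the pads) lies 147 mm ahead of it; z points along the fingers, y is the line along which they close (so a half turn about z gives the same grasp; the last joint's range is limited). The gripper opens to 88 mm and grips with 3 to 60 N. Pads are 18 mm wide; open, the fingers measure 123 mm over their backs; the gripper's body (75 mm by 187 mm) begins 45 mm behind the grasp point.
Start: joints at [-1.201, 0.689, -0.195, 1.565, 0.157, 0.902, -0.215], TCP at [0.206, 0.59, 0.405] pointing down, gripper open.
Joint ranges: [-3.01, 3.01], [-0.46, 2.08], [-1.47, 1.51], [0.13, 2.56], [-1, 4.14], [0.04, 2.09], [-2.66, 2.66]. Speed limits (rad/s): [2.57, 2.57, 3.14, 3.14, 3.14, 3.14, 3.14].

### API

Orientations are given as a unit quaternion [x, y, z, w].
In Python, from plant import r, snapshot gives the robot as it stands. The module is installed in compiled form; this text tells all that it offers.
- The arm moves only by the tool move_arm, never from a script. Its argument "rows" is a list of rows, each a list of 5 numbers: the shift along the tool's x, y, z in m, then the turn about the tool's z in rad, then the finger opening in m, from 0 to 0.0881. In form: [[dx, dy, dz, spin, claw], ...]. A call has 1 to 10 rows; each row shifts and turns the commanded pose from where the row before left it, along the tool's axes as they then stand; what a row does not reach is not made up. A row lasts 1/12 s, in which the tool goes at most 41.7 mm and 7.16 degrees, less where a joint would pass 70% of its speed; a pose out of reach is approached as far as the arm can. A call with a gripper value outside its range is refused whole. The fingers move at their own pace and stop on an object; "newtons" is the grip in N (left out, the last holds). Time passes only in rows, so rows that do not move let the fingers close. It gives the time, the measured TCP pose, the force, the opening and the grip force at its end, in the units of the state.
- r.get_state(): the state, without advancing time (a new reading comes with each control period).
- snapshot(name): name is "scene" or "top" or "wrist"; returns a dict with "color" (480x640x3 uint8, red, green, blue), "depth" (480x640 float32, m along the optical axis (not along the pixel's ray), 0 where there is no reading), "mtx" (3x3 intrinsics, pixels), "eye" and "orientation" of the camera in the world. Camera axes: x right, y up, looking along -z (the intrinsics and any distortion apply to the point x, -y, -z); pixel columns grow to the right and rows downward; lengths in m; the calibration is good to about 2 mm. A picture is of the moment at which its call begins.
- r.finish_job(): hands the job in; it is judged then, once.
The state is a dict: "clock": time; "q": joint angles; "qd": joint speeds; "joint_torque": joint torques, N m; "tool_pos": TCP position; "eef_rot": TCP orientation; "contact_force": force on the tool from outside, world axes, zero at the start; "moment": the same for the moment, N m; "opening": opening from 0.0 (shut) to 1.0 (fully open); "finger_force": force on a finger pad.
Only numpy, scipy, OpenCV 4.12 (cv2) and the standard library are available. Lean on these libraries where they do the work, as an engineer would, in place of code of your own. Each camera call takes 0.05 s, during which the arm holds its last target. There are 200 camera calls.

### The job

Somebody left a spice jar standing on the push cap of the mini chopper. Put the jar away, standing upright in the empty bay of the low wooden spice tray and let go of it, then press the chopper's cap half-way down, to its slow speed (the thin ring round the cap comes level with the top of the collar), and finish while still holding it there with the hand. Never push the cap to the bottom of its stroke, which is the fast speed, and leave the other jars, the tumbler and the salt shaker as they stand.

Things in the scene. Friction and masses are not known exactly. Their poses are not given: they have to be found in the camera images.
- jar_mid (a point): Centre (half-way up) of the loose spice jar that stands on the chopper's cap at the start: round, 40 mm diameter, 102 mm tall (dark lid included, the upper 20 mm), 0.08 to 0.15 kg; its z axis points up through the lid. The point lies 51 mm above its underside.
- tray: Low open wooden tray, fixed, 220 x 110 mm outside, 25 mm high, walls and floor 6 mm thick, with one cross wall in the middle as high as the rim. Origin: centre of its underside, on the surface. Its x axis is its long direction and points away from the robot to the bay that holds two jars; the empty bay is the one nearer the robot.
- tray_free_bay (a point): Centre of the inner floor of the tray's empty bay, 6 mm above the surface; the bay is 101 mm (tray x) by 98 mm (tray y) inside and 19 mm deep. Axes as the tray's. A microwave oven hangs over the back of the range (front face 0.61 m ahead of the robot base, from 0.51 m above the surface upward).
- cap_top (a point): Centre of the flat top of the chopper's push cap (moves with it): a round pale plastic cap, 68 mm diameter, flat over 60 mm, top 148 mm above the surface at rest, standing 28 mm out of the collar of the chopper (a round press-top food chopper with a clear bowl, 115 mm diameter, on a cork trivet of 132 mm, fixed). A thin raised ring runs round the cap 16 mm below its top.
- cap (a joint): Travel of the push cap in m: 0 at rest (up), grows straight downward as it is pressed, 0.012 is half-way (slow speed, ring level with the collar's top), 0.024 the bottom stop (fast speed). A spring pushes it up: 4 N at the start of the stroke, about 7 N half-way, 10 N at the bottom; it springs back when released.
- tray_jar_a: Spice jar that lives in the tray's far bay: 47 mm diameter, 100 mm tall, loose. Origin: centre of its underside.
- tray_jar_b: Second spice jar in the tray's far bay, beside the first: 42 mm diameter, 96 mm tall, loose. Origin: centre of its underside.
- tumbler: Empty metal tumbler, 68 mm diameter, 104 mm tall, loose, near the left edge of the range. Origin: centre of its underside.
- salt: Salt shaker, 44 mm diameter, 90 mm tall, loose, at the right edge of the range; a solid wall stands just beyond that edge, so do not swing the arm in far out on the right. Origin: centre of its underside.

How it is judged:
By the outcome, as a careful person would: the job done as asked, in the order asked, and still so for the second after the job is handed in, while the arm keeps its last pose, push and grip.
It also fails if it takes over 48 s, if anything falls off the work surface, if the arm or the gripper's body presses on something with over 40 N, if the wrist force passes 120 N, or if a joint passes its speed limit or range.

## Working session

There is one attempt and no reset: what is moved stays moved. The work goes in short steps, Python scripts to look and compute and a tool call to move; the robot and the scene stay as the last step left them, time stands still between calls to the robot, and variables do not carry over. Pictures are saved under pics/ and viewed, at most 10 in all, crops included, and the job is handed in when it is done.

Besides the shell and the picture viewer there is one more tool, called after "Emit:" in YAML: its name, and indented under it one key for each argument. move_arm: Moves the arm, as the interface text tells. Its arguments: {"type":"object","properties":{"rows":{"type":"array"},"newtons":{"type":"number"}},"required":["rows"]}

```bash
mkdir -p pics; cat > h.py <<'E'
import numpy as np, cv2
from scipy.spatial.transform import Rotation as R
from plant import r, snapshot
def pts(s):
    d=s["depth"]; v,u=np.mgrid[0:480,0:640]; K=s["mtx"]
    x=(u-K[0,2])/K[0,0]*d; y=(v-K[1,2])/K[1,1]*d
    c=np.stack([x,-y,-d],-1); M=R.from_quat(s["orientation"]).as_matrix() if np.size(s["orientation"])==4 else np.array(s["orientation"])
    return c@M.T+np.array(s["eye"])
def save(s,n): cv2.imwrite(f"pics/{n}.png",s["color"][:,:,::-1])
E
python3 - <<'E'
from h import *
st=r.get_state(); print(st)
for n in ["scene","top","wrist"]:
    s=snapshot(n); save(s,n+"0"); np.savez(n+"0.npz",**s); print(n,s["mtx"].tolist(),s["eye"],s["orientation"],[k for k in s])
a=cv2.imread("pics/scene0.png");b=cv2.imread("pics/top0.png")
E
```

```text
{'clock': 0.0, 'q': array([-1.20118833,  0.6899574 , -0.19454093,  1.56636172,  0.15730855,
        0.90251416, -0.21512363]), 'qd': array([-3.68744687e-04,  2.40648469e-04, -6.87034255e-05, -2.39981744e-04,
        4.09543541e-04,  1.74139307e-03,  3.59196079e-04]), 'joint_torque': array([ 1.13079039e-07, -5.27566767e+01, -1.26690120e+00, -1.53438127e+01,
       -5.25796157e-02,  6.39737671e-03,  1.73513486e-04]), 'tool_pos': array([0.2058619 , 0.58976306, 0.40392232]), 'eef_rot': array([ 1.67072224e-01,  9.85944228e-01, -9.18581023e-04, -8.99517346e-05]), 'contact_force': array([0.26730371, 0.40067443, 0.24734718]), 'moment': array([-0.00787928,  0.03864541, -0.01607024]), 'finger_force': 0.0, 'opening': 0.9995902078221452}
scene [[458.62002883676536, 0.0, 322.975372080574], [0.0, 458.62002883676536, 242.46842265983565], [0.0, 0.0, 1.0]] [ 0.22709512 -0.53684312  0.77993111] [ 0.37912239 -0.08434755 -0.22294011  0.89411935] ['color', 'depth', 'mtx', 'eye', 'orientation']
top [[538.0849295916665, 0.0, 318.90214256829915], [0.0, 538.0849295916665, 237.88045957193822], [0.0, 0.0, 1.0]] [0.4118202  0.04849915 1.3942006 ] [-0.02641154  0.02546555  0.71055283 -0.70268671] ['color', 'depth', 'mtx', 'eye', 'orientation']
wrist [[333.6393863455261, 0.0, 318.79549848776315], [0.0, 333.6393863455261, 239.9942840152179], [0.0, 0.0, 1.0]] [0.13082646 0.61560698 0.38400695] [-0.12623243 -0.08848395  0.57196875  0.8056598 ] ['color', 'depth', 'mtx', 'eye', 'orientation']
```

View pics/scene0.png

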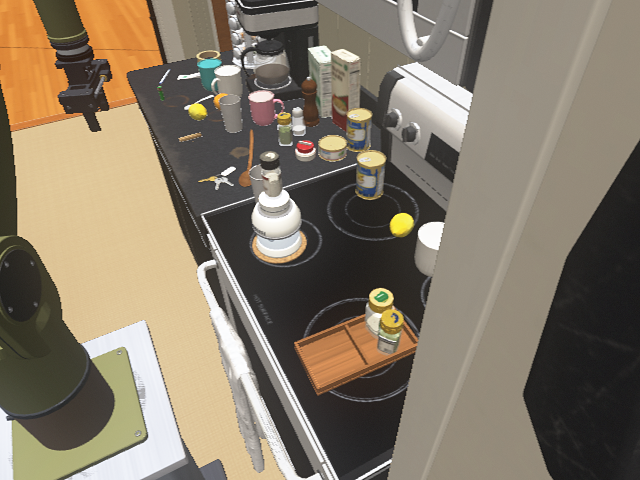

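View pics/top0.png

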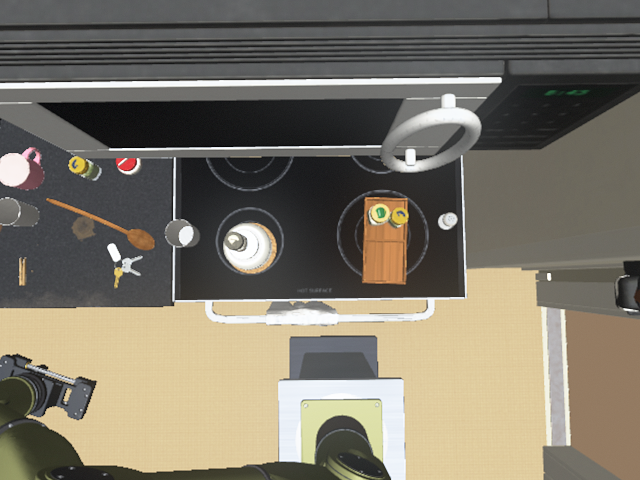

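The scene view shows the jar (dark lid at ~(269,158)) on the chopper, with the tray at ~(355,350). In the top view the jar lid is at ~(234,240), the cap below it at ~(245,242), the tray corners at about (362..408, 197..284) with the empty bay at ~(384,263), the tumbler at (180,233) and the salt at (448,221).

```bash
python3 - <<'E'
from h import *
T=dict(np.load("top0.npz"));S=dict(np.load("scene0.npz"))
for n,s in(("top",T),("scene",S)):
    P=pts(s); x,y,z=P[...,0],P[...,1],P[...,2]; ok=s["depth"]>0
    reg=ok&(x>.35)&(x<.62)&(y>.1)&(y<.3)
    for lo,hi in((.235,.27),(.14,.153),(.11,.125)):
        m=reg&(z>lo)&(z<hi); q=P[m]
        if len(q)>5:
            c,rad=cv2.minEnclosingCircle(q[:,:2].astype(np.float32)); print(n,lo,len(q),"mean",q.mean(0).round(4),"circ",np.round(c,4),round(rad,4),"zmax",q[:,2].max().round(4))
    hsv=cv2.cvtColor(s["color"],cv2.COLOR_RGB2HSV)
    m=ok&(x>.3)&(x<.75)&(y>-.25)&(y<.08)&(z>.019)&(z<.030); q=P[m]
    if len(q): print("tray rim",len(q),cv2.minAreaRect(q[:,:2].astype(np.float32)),np.median(q[:,2]))
    m=ok&(x>.3)&(x<.75)&(y>-.25)&(y<.08)&(z>.04)&(z<.13); q=P[m]
    if len(q): print("jars",q.min(0),q.max(0))
    for a in((.25,.5),(.5,.75)): pass
    m=ok&(x>.3)&(x<.75)&(y>.25)&(y<.5)&(z>.09)&(z<.12); q=P[m]
    if len(q): print("tumbler",q.mean(0))
    m=ok&(x>.3)&(x<.75)&(y>-.4)&(y<.4)&(z<.006)&(z>-.01); print("surf",np.median(z[m]))
E
```

```text
top 0.235 292 mean [0.4935 0.2328 0.248 ] circ [0.494  0.2338] 0.0204 zmax 0.2546
top 0.14 359 mean [0.4877 0.2177 0.1469] circ [0.4914 0.2275] 0.0341 zmax 0.1529
top 0.11 533 mean [0.4871 0.2172 0.1174] circ [0.4917 0.227 ] 0.0501 zmax 0.1247
tray rim 673 ((0.5066180229187012, -0.11735183000564575), (0.11034619063138962, 0.2199232429265976), 87.4789047241211) 0.02371191279835183
jars [ 0.5360849  -0.16455086  0.04021646] [ 0.58924695 -0.07243605  0.11314167]
tumbler [0.50202922 0.32547381 0.1035791 ]
surf -0.0003219912234879718
scene 0.235 260 mean [0.4882 0.2273 0.2455] circ [0.4906 0.2313] 0.022 zmax 0.2504
scene 0.14 356 mean [0.4835 0.2145 0.1457] circ [0.4885 0.2251] 0.0352 zmax 0.1526
scene 0.11 492 mean [0.4796 0.203  0.117 ] circ [0.4865 0.2236] 0.0485 zmax 0.1249
tray rim 1219 ((0.5670539140701294, -0.10443970561027527), (0.37018629908561707, 0.15690957009792328), 12.228145599365234) 0.022729672503843945
jars [ 0.53184176 -0.17069234  0.04002442] [0.74996902 0.0311225  0.10839467]
tumbler [0.49728488 0.37820334 0.09817055]
surf -0.001018200851281792
```

View pics/wrist0.png

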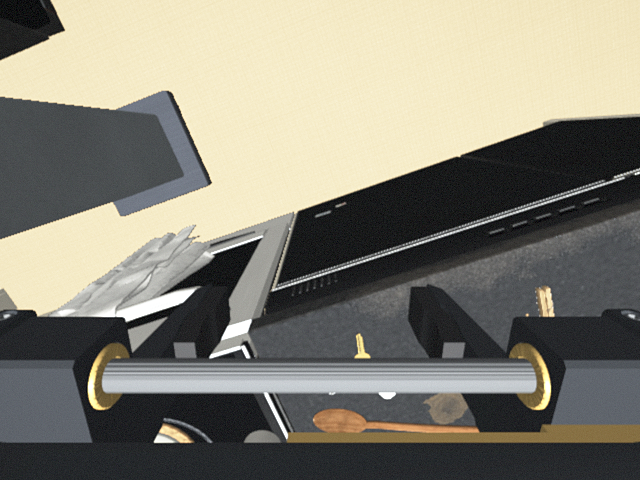

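The wrist view shows only the floor and the counter edge, with no target in it. The measured points agree with the text: jar ≈ (0.492, 0.232), top z 0.25; cap ≈ (0.490, 0.226), z 0.147; free bay ≈ (0.453, -0.115). I'll level the yaw and approach above the jar.

Emit:
move_arm:
  rows:
    - [0,0,-0.025,-0.112,0.088]
    - [0,0,-0.025,-0.112,0.088]
    - [0,0,-0.02,-0.112,0.088]
    - [-0.018,-0.0225,0,0,0.088]
    - [-0.018,-0.0225,0,0,0.088]
    - [-0.018,-0.0225,0,0,0.088]
    - [-0.018,-0.0225,0,0,0.088]
    - [-0.018,-0.0225,0,0,0.088]
    - [-0.018,-0.0225,0,0,0.088]
    - [-0.018,-0.0225,0,0,0.088]
  newtons: 20

```text
clock: 0.98
tool_pos: [0.3326, 0.4313, 0.4745]
eef_rot: [-0.0, 1.0, -0.0, -0.0]
contact_force: [1.1, 0.6, -0.3]
opening: 1.001
finger_force: 0.0
```

Emit:
move_arm:
  rows:
    - [-0.0125,-0.0285,0,0,0.088]
    - [-0.0125,-0.0285,0,0,0.088]
    - [-0.0125,-0.0285,0,0,0.088]
    - [-0.0125,-0.0285,0,0,0.088]
    - [-0.0125,-0.0285,0,0,0.088]
    - [-0.0125,-0.0285,0,0,0.088]
    - [-0.0125,-0.0285,0,0,0.088]
    - [0,0,0,0,0.088]
    - [0,0,0,0,0.088]

```text
clock: 1.73
tool_pos: [0.4202, 0.2314, 0.4745]
eef_rot: [0.002, 1.0, -0.0, -0.0]
contact_force: [-0.2, -0.2, 0.1]
opening: 1.0
finger_force: 0.0
```

```bash
python3 - <<'E'
from h import *
st=r.get_state(); print(st["tool_pos"],st["contact_force"],st["clock"])
s=snapshot("wrist"); save(s,"wrist1"); P=pts(s); x,y,z=P[...,0],P[...,1],P[...,2]; ok=s["depth"]>0
reg=ok&(x>.4)&(x<.6)&(y>.15)&(y<.29)
for lo,hi in((.24,.258),(.225,.242),(.165,.225),(.143,.152),(.115,.123)):
    m=reg&(z>lo)&(z<hi); q=P[m]
    if len(q)>5: print(lo,len(q),q.min(0).round(4),q.max(0).round(4),q.mean(0).round(4))
E
```

```text
[0.42021211 0.2313674  0.47454897] [-0.24703001 -0.15740755  0.07933043] 1.7333
0.24 1687 [0.4705 0.2144 0.24  ] [0.4964 0.2534 0.2519] [0.4829 0.2337 0.2486]
0.225 490 [0.4705 0.2139 0.2253] [0.4892 0.254  0.242 ] [0.4753 0.2335 0.2348]
0.165 1490 [0.47  0.214 0.165] [0.4885 0.2535 0.225 ] [0.4747 0.2336 0.1995]
0.143 1702 [0.4548 0.194  0.1431] [0.5157 0.2602 0.1519] [0.4769 0.2227 0.1475]
0.115 1729 [0.4413 0.1808 0.115 ] [0.5209 0.2738 0.123 ] [0.4674 0.2279 0.1192]
```

View pics/wrist1.png

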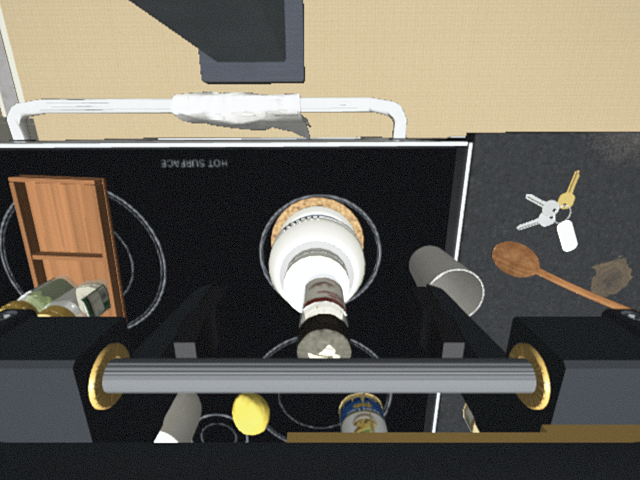

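The wrist view shows the jar centred between the fingers (lid ~(325,345)), with the cap and collar below it and the tray at left, its empty bay at ~(65,215). Jar axis ≈ (0.490, 0.234), cap centre ≈ (0.489, 0.227).

Emit:
move_arm:
  rows:
    - [-0.0233,0.001,0,0,0.088]
    - [-0.0233,0.001,0,0,0.088]
    - [-0.0233,0.0005,0,0,0.088]
    - [0,0,0,0,0.088]
    - [0,0,0.028,0,0.088]
    - [0,0,0.028,0,0.088]
    - [0,0,0.028,0,0.088]
    - [0,0,0.022,0,0.088]
    - [0,0,0.0115,0,0.088]
    - [0,0,0,0,0.088]

```text
clock: 2.62
tool_pos: [0.4874, 0.2369, 0.3546]
eef_rot: [-0.002, 1.0, -0.001, -0.003]
contact_force: [-0.3, 0.1, -0.2]
opening: 0.996
finger_force: 0.0
```

Emit:
move_arm:
  rows:
    - [0,0,0,0,0.06]
    - [0,0,0,0,0.045]
    - [0,0,0,0,0.03]
    - [0,0,0,0,0.03]
    - [0,0,0,0,0.03]
    - [0,0,0,0,0.03]
    - [0,0,0,0,0.03]
    - [0,0,0,0,0.03]
  newtons: 20

```text
clock: 3.28
tool_pos: [0.4895, 0.2355, 0.3574]
eef_rot: [0.0, 1.0, -0.0, 0.0]
contact_force: [0.3, 0.3, 0.4]
opening: 0.453
finger_force: 20.0
```

Emit:
move_arm:
  rows:
    - [0,0,-0.008,0,0.03]
    - [0,0,-0.018,0,0.03]
    - [0,0,-0.018,0,0.03]
    - [0,0,-0.018,0,0.03]
    - [0,0,-0.01,0,0.03]
    - [0.001,-0.01,0,0,0.03]
    - [0.002,-0.02,0,0,0.03]
    - [0.0025,-0.025,0,0,0.03]
    - [0.0025,-0.025,0,0,0.03]
    - [0.0025,-0.025,0,0,0.03]

```text
clock: 4.12
tool_pos: [0.4781, 0.1287, 0.4283]
eef_rot: [-0.0, 1.0, -0.001, -0.001]
contact_force: [-0.2, 0.5, -1.6]
opening: 0.45
finger_force: 20.0
```

Emit:
move_arm:
  rows:
    - [0.0025,-0.025,0,0,0.03]
    - [0.0025,-0.025,0,0,0.03]
    - [0.0025,-0.025,0,0,0.03]
    - [0.0025,-0.025,0,0,0.03]
    - [0.0025,-0.025,0,0,0.03]
    - [0.0025,-0.025,0,0,0.03]
    - [0.0025,-0.02,0,0,0.03]
    - [0,-0.01,0,0,0.03]
    - [0,0,0,0,0.03]
    - [0,0,0,0,0.03]

```text
clock: 4.95
tool_pos: [0.4613, -0.0492, 0.4289]
eef_rot: [0.0, 1.0, 0.0, -0.0]
contact_force: [-0.2, 1.2, -0.9]
opening: 0.454
finger_force: 20.0
```

```bash
python3 - <<'E'
from h import *
st=r.get_state(); t=st["tool_pos"]; print(t,st["contact_force"],st["opening"],st["finger_force"])
s=snapshot("wrist"); save(s,"wrist2"); P=pts(s); x,y,z=P[...,0],P[...,1],P[...,2]; ok=s["depth"]>0
hsv=cv2.cvtColor(s["color"],cv2.COLOR_RGB2HSV)
m=ok&(x>.36)&(x<.63)&(y>-.2)&(y<-.04)&(z>.020)&(z<.028); q=P[m]
print("rim",len(q),cv2.minAreaRect(q[:,:2].astype(np.float32)),np.median(q[:,2]))
m=ok&(x>.41)&(x<.49)&(y>-.155)&(y<-.075)&(z>0)&(z<.012); print("floor",m.sum(),np.median(z[m]))
m=ok&(abs(x-t[0])<.04)&(abs(y-t[1])<.035)&(z>.06)&(z<.28);q=P[m]
for lo in np.arange(.1,.28,.02):
    k=q[(q[:,2]>lo)&(q[:,2]<lo+.02)]
    if len(k)>5: print(round(lo,2),len(k),k.min(0).round(3),k.max(0).round(3))
E
```

```text
[ 0.46134725 -0.04915873  0.42885582] [-0.18167129  1.2304927  -0.87734759] 0.45353341270024183 19.986869410495274
rim 2331 ((0.47636210918426514, -0.11680783331394196), (0.11037365347146988, 0.16612283885478973), 87.49148559570312) 0.024113870179256036
floor 4342 0.005801572054760146
0.22 526 [ 0.442 -0.069  0.22 ] [ 0.457 -0.03   0.24 ]
0.24 947 [ 0.442 -0.069  0.24 ] [ 0.459 -0.03   0.26 ]
0.26 2571 [ 0.442 -0.084  0.26 ] [ 0.46  -0.015  0.28 ]
```

View pics/wrist2.png

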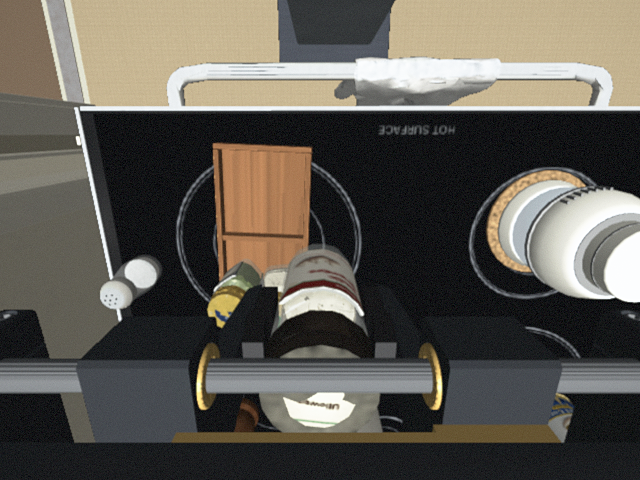

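The jar hangs straight in the grip (~(320,340)), and the empty bay is at ~(262,190). The rim reads z 0.024 and the floor 0.006, so both are consistent with the text. Bay centre ≈ (0.4515, -0.1155).

Emit:
move_arm:
  rows:
    - [0.003,-0.018,0,0,0.03]
    - [0.004,-0.025,0,0,0.03]
    - [0.003,-0.0235,0,0,0.03]
    - [0,0,0,0,0.03]
    - [0,0,0.015,0,0.03]
    - [0,0,0.025,0,0.03]
    - [0,0,0.025,0,0.03]
    - [0,0,0.025,0,0.03]
    - [0,0,0.025,0,0.03]
    - [0,0,0.02,0,0.03]

```text
clock: 5.83
tool_pos: [0.452, -0.1136, 0.2927]
eef_rot: [-0.002, 1.0, 0.001, -0.0]
contact_force: [0.5, -0.0, -0.5]
opening: 0.454
finger_force: 20.0
```

Emit:
move_arm:
  rows:
    - [0,0,0.015,0,0.03]
    - [0,0,0.015,0,0.03]
    - [0,0,0.012,0,0.03]
    - [0,0,0.01,0,0.03]
    - [0,0,0.008,0,0.03]
    - [0,0,0,0,0.03]
    - [0,0,0,0,0.03]
    - [0,0,0,0,0.03]

```text
clock: 6.5
tool_pos: [0.4519, -0.1153, 0.2346]
eef_rot: [-0.001, 1.0, 0.0, 0.0]
contact_force: [-0.9, -0.7, -1.4]
opening: 0.45
finger_force: 20.0
```

Emit:
move_arm:
  rows:
    - [0,0,0.006,0,0.03]
    - [0,0,0.006,0,0.03]
    - [0,0,0.004,0,0.03]
    - [0,0,0.001,0,0.03]
    - [0,0,0,0,0.03]
    - [0,0,0,0,0.03]
    - [0,0,0,0,0.03]

```text
clock: 7.08
tool_pos: [0.4515, -0.1159, 0.2173]
eef_rot: [-0.0, 1.0, 0.0, 0.0]
contact_force: [-0.4, 0.9, -2.0]
opening: 0.453
finger_force: 20.0
```

Emit:
move_arm:
  rows:
    - [0,0,0.001,0,0.03]
    - [0,0,0.001,0,0.03]
    - [0,0,0,0,0.03]
    - [0,0,0,0,0.03]
    - [0,0,0,0,0.03]

```text
clock: 7.5
tool_pos: [0.4516, -0.1159, 0.2154]
eef_rot: [-0.0, 1.0, -0.0, 0.0]
contact_force: [0.2, -0.2, 1.7]
opening: 0.45
finger_force: 20.0
```

The vertical force went from about -1.7 N to +1.7 N, so the jar is on the floor. Releasing slowly.

Emit:
move_arm:
  rows:
    - [0,0,0,0,0.042]
    - [0,0,0,0,0.045]
    - [0,0,0,0,0.05]
    - [0,0,0,0,0.06]
    - [0,0,0,0,0.075]
    - [0,0,0,0,0.088]
    - [0,0,0,0,0.088]
    - [0,0,0,0,0.088]

```text
clock: 8.17
tool_pos: [0.4515, -0.1158, 0.2152]
eef_rot: [-0.0, 1.0, 0.0, -0.0]
contact_force: [0.0, -0.2, -0.6]
opening: 0.92
finger_force: 0.0
```

Emit:
move_arm:
  rows:
    - [0,0,-0.01,0,0.088]
    - [0,0,-0.02,0,0.088]
    - [0,0,-0.025,0,0.088]
    - [0,0,-0.025,0,0.088]
    - [0,0,-0.025,0,0.088]
    - [0,0,-0.025,0,0.088]
    - [0,0,-0.025,0,0.088]
    - [0,0,-0.02,0,0.088]
    - [0,0,0,0,0.088]
    - [0,0,0,0,0.088]

```text
clock: 9.0
tool_pos: [0.4515, -0.116, 0.3908]
eef_rot: [0.0, 1.0, -0.0, 0.001]
contact_force: [-0.2, 1.6, -0.6]
opening: 0.997
finger_force: 0.0
```

```bash
python3 - <<'E'
from h import *
st=r.get_state(); t=st["tool_pos"]; print(t,st["contact_force"],st["opening"])
s=snapshot("wrist"); w=snapshot("scene"); a=np.hstack([s["color"][:, :],]); P=pts(s); x,y,z=P[...,0],P[...,1],P[...,2]; ok=s["depth"]>0
cv2.imwrite("pics/after.png",np.hstack([cv2.resize(s["color"],(400,300)),cv2.resize(w["color"],(400,300))])[:,:,::-1])
for lo,hi in((.03,.06),(.06,.09),(.102,.112)):
    q=P[ok&(abs(x-.452)<.04)&(abs(y+.116)<.04)&(z>lo)&(z<hi)]; print(lo,len(q),*( (q.min(0).round(4),q.max(0).round(4)) if len(q) else ()))
E
```

```text
[ 0.45147862 -0.11598837  0.39083062] [-0.24537835  1.551676   -0.55816659] 0.9965337481486714
0.03 197 [ 0.4326 -0.1352  0.0301] [ 0.4457 -0.0975  0.0596]
0.06 291 [ 0.4328 -0.136   0.0603] [ 0.4492 -0.097   0.0898]
0.102 1760 [ 0.4333 -0.1364  0.102 ] [ 0.4735 -0.097   0.1099]
```

View pics/after.png

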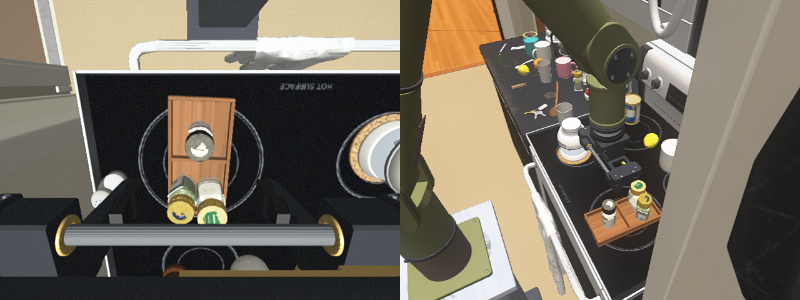

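The jar stands upright in the middle of the empty bay (left half ~(200,140)), centre ≈ (0.453, -0.117), and the other jars are untouched. Now over to the cap with the fingers closed.

Emit:
move_arm:
  rows:
    - [0,0.01,-0.005,0,0.06]
    - [-0.002,0.02,-0.005,0,0.03]
    - [-0.003,0.026,0,0,0]
    - [-0.003,0.026,0,0,0]
    - [-0.003,0.026,0,0,0]
    - [-0.003,0.026,0,0,0]
    - [-0.003,0.026,0,0,0]
    - [-0.003,0.026,0,0,0]
    - [-0.003,0.026,0,0,0]
    - [-0.003,0.026,0,0,0]
  newtons: 20

```text
clock: 9.93
tool_pos: [0.4768, 0.1243, 0.3994]
eef_rot: [-0.001, 1.0, -0.0, -0.001]
contact_force: [0.8, -0.4, 1.0]
opening: 0.266
finger_force: 0.0
```

Emit:
move_arm:
  rows:
    - [-0.003,0.026,0,0,0]
    - [-0.003,0.026,0,0,0]
    - [-0.003,0.025,0,0,0]
    - [-0.0025,0.018,0,0,0]
    - [0,0.01,0,0,0]
    - [0,0,0,0,0]
    - [0,0,0,0,0]
    - [0,0,0,0,0]

```text
clock: 10.6
tool_pos: [0.4888, 0.2257, 0.3998]
eef_rot: [0.001, 1.0, -0.001, -0.001]
contact_force: [-0.3, -0.4, -0.4]
opening: 0.002
finger_force: 0.0
```

```bash
python3 - <<'E'
from h import *
st=r.get_state(); print(st["tool_pos"],st["contact_force"],st["opening"],st["finger_force"])
s=snapshot("wrist"); save(s,"wrist3"); P=pts(s); x,y,z=P[...,0],P[...,1],P[...,2]; ok=s["depth"]>0
reg=ok&(x>.42)&(x<.56)&(y>.16)&(y<.29)
for lo,hi in((.1465,.152),(.126,.145),(.116,.123)):
    q=P[reg&(z>lo)&(z<hi)]
    if len(q): print(lo,len(q),q.min(0).round(4),q.max(0).round(4),np.median(q[:,2]),cv2.minEnclosingCircle(q[:,:2].astype(np.float32)))
E
```

```text
[0.4887619  0.2256917  0.39979107] [-0.27379955 -0.39928827 -0.40498793] 0.0019918669019687507 0.0
0.1465 5754 [0.4558 0.1947 0.1465] [0.5198 0.2605 0.15  ] 0.14782586615294632 ((0.48854589462280273, 0.22731655836105347), 0.03346370533108711)
0.126 369 [0.4547 0.1941 0.126 ] [0.5146 0.2606 0.1449] 0.13601753457134028 ((0.4884539246559143, 0.22738096117973328), 0.0341801680624485)
0.116 2892 [0.4429 0.1811 0.116 ] [0.5274 0.2736 0.1228] 0.11977329664770867 ((0.4882848560810089, 0.22716693580150604), 0.046688854694366455)
```

View pics/wrist3.png

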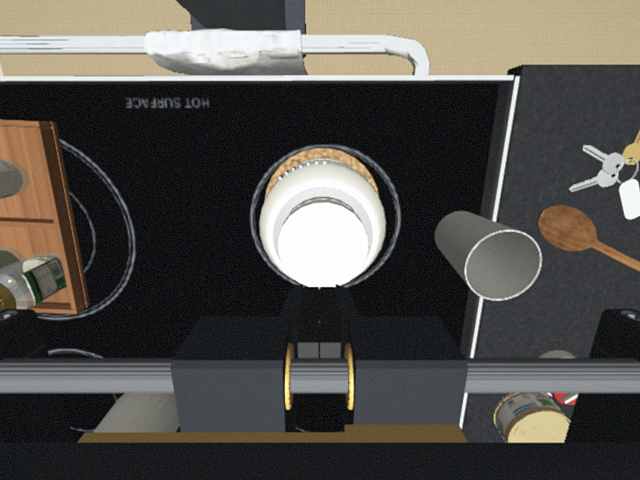

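The wrist view shows the free cap at ~(322,245), centre (0.4885, 0.227), top z 0.148, with the closed fingers at ~(320,320) over it. Descend to just above it.

Emit:
move_arm:
  rows:
    - [0,0.0015,0.01,0,0]
    - [0,0,0.018,0,0]
    - [0,0,0.018,0,0]
    - [0,0,0.016,0,0]
    - [0,0,0.01,0,0]
    - [0,0,0.007,0,0]
    - [0,0,0.002,0,0]
    - [0,0,0,0,0]
    - [0,0,0,0,0]
    - [0,0,0,0,0]

```text
clock: 11.48
tool_pos: [0.4892, 0.2288, 0.32]
eef_rot: [-0.0, 1.0, 0.0, 0.001]
contact_force: [-0.2, 1.0, -0.4]
opening: 0.008
finger_force: 0.0
```

Emit:
move_arm:
  rows:
    - [0,0,0.002,0,0]
    - [0,0,0.002,0,0]
    - [0,0,0.002,0,0]
    - [0,0,0.001,0,0]
    - [0,0,0,0,0]
    - [0,0,0,0,0]
    - [0,0,0,0,0]

```text
clock: 12.07
tool_pos: [0.4891, 0.2288, 0.3125]
eef_rot: [-0.0, 1.0, 0.0, 0.0]
contact_force: [-0.0, -0.9, 3.7]
opening: 0.004
finger_force: 2.0
```

Emit:
move_arm:
  rows:
    - [0,0,0.002,0,0]
    - [0,0,0.002,0,0]
    - [0,0,0.002,0,0]
    - [0,0,0.002,0,0]
    - [0,0,0.001,0,0]
    - [0,0,0.001,0,0]
    - [0,0,0,0,0]
    - [0,0,0,0,0]
    - [0,0,0,0,0]

```text
clock: 12.82
tool_pos: [0.4891, 0.2288, 0.3023]
eef_rot: [-0.0, 1.0, 0.0, 0.0]
contact_force: [0.8, 0.7, 6.7]
opening: 0.006
finger_force: 3.2
```

```bash
python3 - <<'E'
from h import *
for i in range(3):
    st=r.get_state(); print(st["tool_pos"],st["contact_force"],st["opening"],st["finger_force"])
    s=snapshot("wrist")
P=pts(s); x,y,z=P[...,0],P[...,1],P[...,2]; ok=s["depth"]>0; rr=np.hypot(x-.4885,y-.2273)
m=ok&(z>.128)&(z<.15)&(rr<.031)&(x<.4885-.015); print("cap top",m.sum(),np.median(z[m]))
m=ok&(z>.1)&(z<.127)&(rr>.037)&(rr<.044)&(x<.4885); print("collar",m.sum(),np.median(z[m]))
w=snapshot("scene"); W=w["color"][170:270,230:330]; V=s["color"]
cv2.imwrite("pics/press.png",np.hstack([cv2.resize(W,(400,400),interpolation=cv2.INTER_CUBIC),cv2.resize(V[140:340,220:420],(400,400),interpolation=cv2.INTER_CUBIC)])[:,:,::-1])
E
```

```text
[0.48907821 0.22876511 0.30232974] [0.78365402 0.68952659 6.72272627] 0.005679958352267189 3.2226354790210365
[0.48906851 0.22874955 0.30233688] [ 0.52328025 -0.63443956  6.32695393] 0.007402165693890959 3.221589138155858
[0.48907676 0.22878163 0.30236125] [-0.14094036 -0.570709    6.1791249 ] 0.006836689695756408 3.221007824473654
cap top 2608 0.13576149929002695
collar 3323 0.119844471685119
```

View pics/press.png

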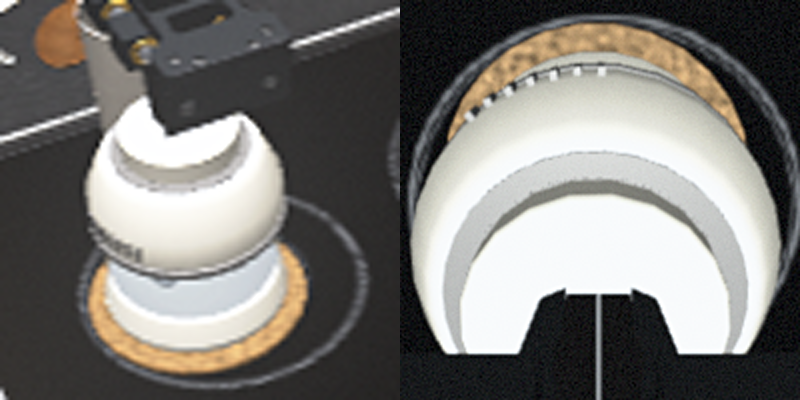

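The cap is pressed: its top went from z 0.1478 to 0.1358, which is 12 mm, and it stands 16 mm above the collar at z 0.120. The force is about 6.5 N, as expected half-way. The picture shows the cap half in the collar with the closed fingers resting on it at ~(600,320). Handing in.

```bash
python3 -c "
from plant import r
print(r.finish_job())"
```

```text
the job is handed in; nothing more can be done
None
```

The spice jar stands upright and released in the tray's empty bay, and I handed the job in at about 13 s with the hand holding the chopper cap about 12 mm down (slow speed).

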